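# Set the press's pressure dial and lock it

### The arm

A 7-joint arm with a two-finger parallel gripper is mounted at the origin on the work surface. World frame = base frame: x ahead of the robot, y to its left, z up, the work surface at z = 0. Lengths are in m, angles in rad, forces in N, time in s.
With the tool pointing down it reaches from about 0.425 to 0.925 m from the base axis. Payload 6.8 kg.
Tool frame: the origin (TCP) lies between the finger pads; the fingertips stand 17 mm ahead of it and the grasp point (between the pads) lies 2 mm behind it; z points along the fingers, x is the direction in which the jaws open and shut, and the axes are right-handed (so a half turn about z gives the same grasp; the last joint's range is limited). The gripper opens to 85 mm and grips with 20 to 120 N. Pads are 22 mm wide; open, the fingers measure 114 mm over their backs; the gripper's body (76 mm by 85 mm) begins 54 mm behind the grasp point. The pads swing forward as they close: fully open they stand 13 mm farther back than shut.
Start: joints at [1.015, 0.477, 0.022, 1.555, -0.011, 1.109, -0.083], TCP at [0.292, -0.608, 0.217] pointing down, gripper open.
Joint ranges: [-2.96, 2.96], [-0.34, 2.1], [-1.41, 1.46], [0.24, 2.44], [-1.37, 4.51], [0.17, 1.92], [-2.96, 2.96]. Speed limits (rad/s): [2.39, 2.39, 3.14, 3.14, 3.14, 3.14, 3.14].

### API

Orientations are given as a unit quaternion [w, x, y, z].
In Python, from station import readout, read_camera, get_calibration, bot, models gives the robot as it stands.
- The arm moves only by the tool carry_out, never from a script. Its argument "deltas" is a list of rows, each a list of 2 entries, a list of its own where there are three numbers: the shift along the tool's x, y, z in cm, then the turn about the tool's z in degrees. A call has 1 to 10 rows; each row is the pose to reach, as a shift and turn from the pose measured when the call began, along the tool's axes at that moment; what a row does not reach only later rows make up. A row lasts 1/8 s, in which the tool goes at most 62.5 mm and 10.7 degrees, less where a joint would pass 70% of its speed; a pose out of reach is approached as far as the arm can. A call with a gripper value outside its range is refused whole. "hand" is the opening, from 0 (shut) to 1 (fully open), set as the call begins (left out, the last holds). The fingers move at their own pace and stop on an object; "newtons" is the grip in N (left out, the last holds). Time passes only in rows, so rows that repeat a pose let the fingers close. It gives the time, the measured TCP pose, the force and the opening at its end, in the units of the state.
- readout.get_obs(): the state, without advancing time (a new reading comes with each control period).
- read_camera(name): name is "scene" or "side" or "wrist"; returns the picture (420x560x3 uint8, red, green, blue); there is no depth.
- get_calibration(name): a dict with "fov_y" (degrees; the focal length in pixels is half the picture's height over the tangent of half this angle, whatever the lens; pixels are square), "cx", "cy" (the principal point, pixels), "world_from_camera" (4x4, takes a point from camera to world coordinates). Camera axes: x right, y down, z forward; pixel columns grow to the right and rows downward; lengths in m; the calibration is good to about 2 mm. A picture is of the moment at which its call begins: read the wrist's pose just before it. get_calibration takes no time and is no camera call; for the wrist camera it gives the pose at the moment of the call.
- bot.hand_in(): hands the job in, once; it reports no verdict.
Trained networks look in the newest picture that a camera, given by its name, has taken for a name from the list of things; names that differ only in an ending like _2 or _b are one class to them, and where a whole thing is asked for, a point or a joint stands for the part that bears it (a point fixed in the world has none). Each returns a list of dicts, best first, with "score" (0 to 1); they miss things now and then, are a little off and sometimes report something else, mostly with a low value. They report only what shows in the picture. A call takes as long as a camera call.
- models.spot_in(query, camera): "centre" ([row, column] in pixels, amid what is visible of it).
The state is a dict: "t": time; "q": joint angles; "joint_vel": joint speeds; "joint_torque": joint torques, N m; "eef_pos": TCP position; "tool_rot": TCP orientation; "contact_force": force on the tool from outside, world axes, zero at the start; "torque": the same for the moment, N m; "gripper_width": opening from 0.0 (shut) to 1.0 (fully open).
Only numpy, scipy, OpenCV 4.12 (cv2) and the standard library are available. Lean on these libraries where they do the work, as an engineer would, in place of code of your own. Each camera call takes 0.05 s, during which the arm holds its last target. There are 200 camera calls.

### The job

The nipping press is to be set for the next print: gently push the upright studs of its black dial round with a fingertip until the dial's white index line lines up with the one long line on the scale ring around it (the line that runs out onto the ring's tab), without pinching or lifting the dial. Then press the steel lock pin, on the press's top plate beside the dial, fully down with a fingertip and take the hand away. Leave the pots, jars, tin and tools where they stand.

Things in the scene. Friction and masses are not known exactly. Their poses are not given: they have to be found in the camera images.
- press: grey nipping press, fixed, 220 x 320 x 130 mm; origin under its centre on the table, x and y along its 220 and 320 mm sides, z up. Its flat top plate (200 x 310 mm) has its upper face 130 mm above the table; the dial is at its middle, the lock pin 125 mm from the dial's axis along the press's +y, a small loose tin at about 120 mm the other way. Bolt heads in the plate's corners stand 5 mm high
- scale: fixed aluminium scale ring lying on the press's top plate under the dial, 172 mm in diameter, 8 mm high, concentric with the dial; origin on the dial's axis at its underside, +x points along the one long black target line, z up. The other 23 black lines are short (9 mm) and 15 degrees apart. The long line is 4.5 mm wide and runs from the dial's rim out onto a tab that sticks out 12 mm beyond the ring
- target_line (a point): point on the long target line, on the ring's upper face, 74 mm from the dial's axis
- dial_centre (a point): centre of the dial's upper face (146 mm above the table), on its vertical axis. The dial is a black disc 120 mm in diameter, 7 mm thick, with a low steel nut (26 mm wide, 6 mm high) in its middle
- index_tip (a point): outer end of the dial's white index line (radial, 3.5 mm wide), on the dial's upper face 58 mm from its axis; it turns with the dial
- stud0 (a point): centre of the top of one of three like aluminium studs upright on the dial, each 14 mm in diameter, 30 mm high, 46 mm from the axis, 120 degrees apart; this one is 60 degrees counter-clockwise (from above) of the index line
- stud1 (a point): the same for the stud opposite the index line
- stud2 (a point): the same for the stud 60 degrees clockwise of the index line
- dial (a joint): angle of the dial, rad, growing counter-clockwise seen from above; 0 when the index line points along the press's +x. It turns freely either way without stops against light friction (about 2 N at a stud) and stays where it is left
- seat (a joint): height by which the dial (0.35 kg) is lifted off its seat, m; 0 when seated, stop at 0.012; it is to stay seated
- lock_pin (a joint): how far the lock pin is pressed, m: 0 up, 0.010 fully down. It takes about 7 N and stays down
- pin_top (a point): centre of the top of the lock pin's flat round steel head (22 mm in diameter), 152 mm above the table when up, 142 mm when down
- brush_pot: loose white pot with brushes, 80 mm wide, about 180 mm high, origin under its centre; leave alone
- ink_jar: loose white jar, 72 mm wide, 85 mm high, origin under its centre; leave alone
- medium_bottle: loose amber bottle, 54 mm wide, 140 mm high, origin under its centre; leave alone
- tin: loose small steel tin on the press's top plate, 38 mm wide, 26 mm high, origin under its centre; leave alone
- brayer: loose ink roller with a wooden handle, about 170 mm long, 40 mm high, lying on the table; leave alone
- palette_knife: loose palette knife lying on the table; leave alone
- plate: loose copper plate 100 x 75 x 5 mm lying on the table; leave alone

How it is judged:
By the outcome, as a careful person would: the job done as asked, in the order asked, and still so for the second after the job is handed in, with the robot touching nothing.
It also fails if it takes over 48 s, if anything falls off the work surface, if the arm or the gripper's body presses on something with over 40 N, if the wrist force passes 120 N, or if a joint passes its speed limit or range.

## Working session

There is one attempt and no reset: what is moved stays moved. The work goes in short steps, Python scripts to look and compute and a tool call to move; the robot and the scene stay as the last step left them, time stands still between calls to the robot, and variables do not carry over. Pictures are saved under pics/ and viewed, about 8 in all and at most 12, crops included, and the job is handed in when it is done.

Besides the shell and the picture viewer there is one more tool, called after "Emit:" as a command line: name --argument value ..., lists and objects as JSON in quotes. carry_out: Moves the arm, as the interface text tells. Its arguments: {"type":"object","properties":{"deltas":{"type":"array"},"hand":{"type":"number"},"newtons":{"type":"number"}},"required":["deltas"]}

```bash
mkdir -p pics; ls; cat > h.py <<'E'
import numpy as np, cv2
from station import readout, read_camera, get_calibration, bot, models
def ray(cal,px):
    f=210/np.tan(np.radians(cal["fov_y"])/2); T=np.array(cal["world_from_camera"])
    d=T[:3,:3]@np.array([(px[1]-cal["cx"])/f,(px[0]-cal["cy"])/f,1]); return T[:3,3],d
def onz(cal,px,z):
    o,d=ray(cal,px); return o+d*(z-o[2])/d[2]
def proj(cal,P):
    f=210/np.tan(np.radians(cal["fov_y"])/2); T=np.array(cal["world_from_camera"])
    p=(np.asarray(P)-T[:3,3])@T[:3,:3]; return np.array([cal["cy"]+f*p[1]/p[2],cal["cx"]+f*p[0]/p[2]])
def save(im,n): cv2.imwrite("pics/"+n,im[:,:,::-1])
E
python3 - <<'E'
from h import *
np.set_printoptions(precision=3,suppress=True)
ims=[]
for c in ["scene","side"]:
    im=read_camera(c); cal=get_calibration(c); save(im,c+"0.png")
    print(c,cal["fov_y"],np.array(cal["world_from_camera"])[:3,3])
    for q,z in [("dial_centre",.146),("pin_top",.152),("index_tip",.146),("target_line",.138),("stud0",.176),("stud1",.176),("stud2",.176),("tin",.143)]:
        r=models.spot_in(q,c)
        for d in r[:3]: print(q,np.round(d["score"],2),np.round(d["centre"],1),onz(cal,d["centre"],z))
print(readout.get_obs())
E
```

```text
pics
scene 47.49938098994461 [ 1.039 -0.594  1.163]
dial_centre 0.66 [233.  299.8] [ 0.594 -0.047  0.146]
pin_top 0.57 [233.9 298.5] [ 0.597 -0.055  0.152]
index_tip 0.76 [235.  299.8] [ 0.599 -0.052  0.146]
target_line 0.74 [253.8 294.8] [ 0.625 -0.099  0.138]
target_line 0.42 [202.4 322.6] [0.567 0.076 0.138]
stud0 0.65 [235.3 300.1] [ 0.613 -0.068  0.176]
stud1 0.65 [235.3 300.1] [ 0.613 -0.068  0.176]
stud2 0.65 [235.3 300.1] [ 0.613 -0.068  0.176]
tin 0.75 [272.4 283.4] [ 0.643 -0.16   0.143]
side 42.876430385589984 [ 1.44  -1.072  1.103]
dial_centre 0.66 [204.3 294.8] [ 0.588 -0.036  0.146]
dial_centre 0.64 [222.5 292.6] [ 0.644 -0.11   0.146]
pin_top 0.21 [222.9 294.9] [ 0.655 -0.113  0.152]
index_tip 0.71 [207.3 292.8] [ 0.594 -0.052  0.146]
target_line 0.59 [222.2 290.6] [ 0.632 -0.105  0.138]
target_line 0.44 [208.7 292.2] [ 0.59  -0.05   0.138]
stud0 0.93 [206.1 293.4] [ 0.618 -0.078  0.176]
stud1 0.93 [206.1 293.4] [ 0.618 -0.078  0.176]
stud2 0.93 [206.1 293.4] [ 0.618 -0.078  0.176]
tin 0.51 [233.3 281.6] [ 0.651 -0.167  0.143]
tin 0.18 [206.3 293.4] [ 0.589 -0.044  0.143]
{'t': 0.9, 'q': array([ 1.015,  0.477,  0.022,  1.555, -0.012,  1.109, -0.083]), 'joint_vel': array([-0.002,  0.001,  0.   ,  0.001,  0.001,  0.   ,  0.   ]), 'joint_torque': array([ -0.   , -59.632,   1.606, -28.155,   0.012,   0.001,   0.   ]), 'eef_pos': array([ 0.292, -0.608,  0.217]), 'tool_rot': array([ 0.   ,  0.846, -0.532,  0.   ]), 'contact_force': array([-0.393, -0.268, -0.096]), 'torque': array([ 0.021, -0.037,  0.023]), 'gripper_width': 0.9941425668022237}
```

```bash
python3 - <<'E'
import cv2,numpy as np
a=cv2.imread("pics/scene0.png")[140:320,200:400]
a=cv2.resize(a,None,fx=3,fy=3,interpolation=cv2.INTER_CUBIC)
b=cv2.resize(cv2.imread("pics/scene0.png"),(200,150))
cv2.imwrite("pics/c0.png",np.hstack([a,np.vstack([b,np.zeros((390,200,3),np.uint8)])]))
E
```

```text
(no output)
```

View pics/c0.png

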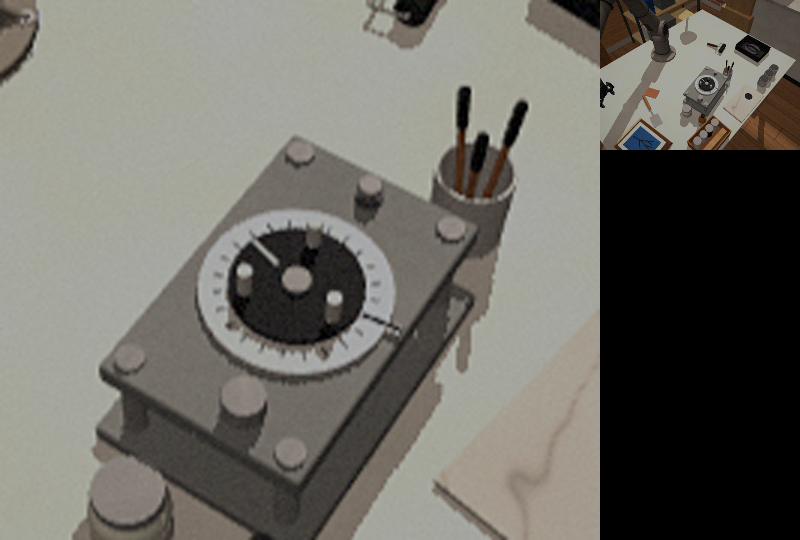

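View pics/side0.png

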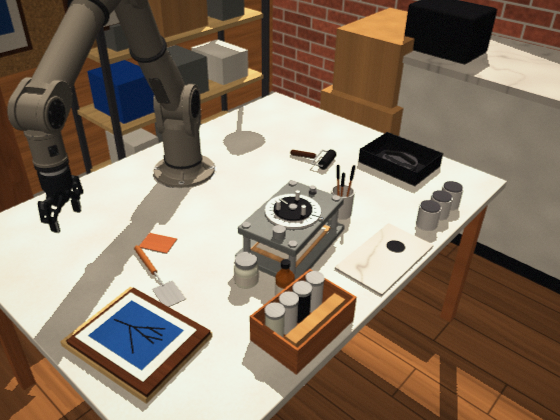

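```bash
python3 - <<'E'
from h import *
np.set_printoptions(precision=3,suppress=True)
cal=get_calibration("scene")
P=lambda x,y,z:onz(cal,(140+(y-1)/3,200+(x-1)/3),z)
c=P(296,278,.152)
for n,x,y,z in [("nut",296,278,.152),("ring c",296,291,.138),("idx",250,238,.146),("tgt",399,332,.138),("pin",370,185,.152),("tin",243,397,.156),("s_a",314,231,.176),("s_b",244,268,.176),("s_c",335,297,.176),("jar",127,495,.085),("pot",475,185,.1)]:
    p=P(x,y,z); d=p-c; print(n,p,np.hypot(*d[:2]),np.degrees(np.arctan2(d[1],d[0])))
E
```

```text
nut [ 0.593 -0.051  0.152] 0.0 0.0
ring c [ 0.596 -0.054  0.138] 0.003989797390360552 -40.241244779248056
idx [ 0.532 -0.045  0.146] 0.061137625843716216 173.70737582139498
tgt [ 0.687 -0.024  0.138] 0.0980810066248629 16.02710840085162
pin [0.572 0.07  0.152] 0.12344425820767362 99.66887740757254
tin [ 0.643 -0.169  0.156] 0.12789842388331726 -67.15859138850954
s_a [ 0.582 -0.017  0.176] 0.03595710202393208 108.4741744449173
s_b [ 0.565 -0.087  0.176] 0.04532010916962894 -127.94092383978516
s_c [ 0.64  -0.056  0.176] 0.04707394214005562 -5.53935888303973
jar [ 0.61  -0.272  0.085] 0.2215253207999758 -85.66662870735345
pot [0.62  0.174 0.1  ] 0.22684814172725598 83.1508174914413
```

Emit:
carry_out --deltas '[[[-6,-9,-10],-10],[[-37,-51.3,-13],-116],[[-37,-51.3,-13],-116],[[-37,-51.3,-13],-116],[[-37,-51.3,-13],-116],[[-37,-51.3,-13],-116],[[-37,-51.3,-13],-116],[[-37,-51.3,-13],-116],[[-37,-51.3,-13],-116],[[-37,-51.3,-13],-116]]' --hand 0 --newtons 20

```text
t: 2.15
eef_pos: [0.5808, -0.0779, 0.3431]
tool_rot: [0.0, 0.931, 0.364, 0.0]
contact_force: [1.8, -0.4, -0.6]
gripper_width: 0.002
```

```bash
cat >> h.py <<'E'
def yaw(q): 
    w,x,y,z=q; return np.degrees(np.arctan2(2*(x*y+w*z),1-2*(y*y+z*z)))
def todelta(o,target,psi=None):
    """tool-frame shift in cm and turn in deg to reach a world TCP target and tool-x yaw"""
    from scipy.spatial.transform import Rotation as R
    q=o["tool_rot"]; M=R.from_quat([q[1],q[2],q[3],q[0]]).as_matrix()
    s=M.T@(np.asarray(target)-o["eef_pos"])*100
    return np.round(s,2),(None if psi is None else round((yaw(q)-psi+180)%360-180,1))
E
python3 - <<'E'
from h import *
np.set_printoptions(precision=3,suppress=True)
o=readout.get_obs(); print(o["t"],o["eef_pos"],yaw(o["tool_rot"]),o["q"],o["gripper_width"],o["tool_rot"])
cal=get_calibration("wrist"); print(cal["fov_y"],np.array(cal["world_from_camera"]))
print(todelta(o,(.594,-.052,.347),52))
for p in [(.594,-.052,.152),(.687,-.024,.138),(.572,.07,.152)]: print(proj(cal,p))
E
```

```text
2.15 [ 0.581 -0.078  0.343] 42.660892413060516 [ 0.468  0.288 -0.558  1.579  0.156  1.319  0.635] 0.0023536658917762666 [0.    0.931 0.364 0.   ]
63.862470510136106 [[ 0.734  0.642  0.222  0.524]
 [ 0.679 -0.694 -0.239 -0.016]
 [ 0.001  0.326 -0.945  0.5  ]
 [ 0.     0.     0.     1.   ]]
(array([ 2.73, -1.01, -0.39]), np.float64(-9.3))
[166.949 302.235]
[201.582 377.791]
[ 58.062 375.415]
```

```bash
python3 - <<'E'
from h import *
np.set_printoptions(precision=3,suppress=True)
cal=get_calibration("wrist"); im=read_camera("wrist"); 
save(cv2.resize(im,None,fx=1.4,fy=1.4,interpolation=cv2.INTER_CUBIC),"w1.png"); save(im,"w1raw.png")
np.save("cal1.npy",cal,allow_pickle=True)
for q,z in [("dial_centre",.146),("pin_top",.152),("index_tip",.146),("target_line",.138),("stud0",.176)]:
    for d in models.spot_in(q,"wrist")[:3]: print(q,np.round(d["score"],2),np.round(d["centre"],1),onz(cal,d["centre"],z))
E
```

```text
dial_centre 0.46 [269.1  71.2] [ 0.48  -0.326  0.146]
pin_top 0.71 [ 55.9 377.2] [0.572 0.072 0.152]
index_tip 0.79 [162.8 303.6] [ 0.593 -0.048  0.146]
target_line 0.67 [107.3 294.2] [ 0.547 -0.014  0.138]
target_line 0.47 [161.9 304.2] [ 0.594 -0.048  0.138]
stud0 0.93 [161.4 305. ] [ 0.587 -0.044  0.176]
```

View pics/w1.png

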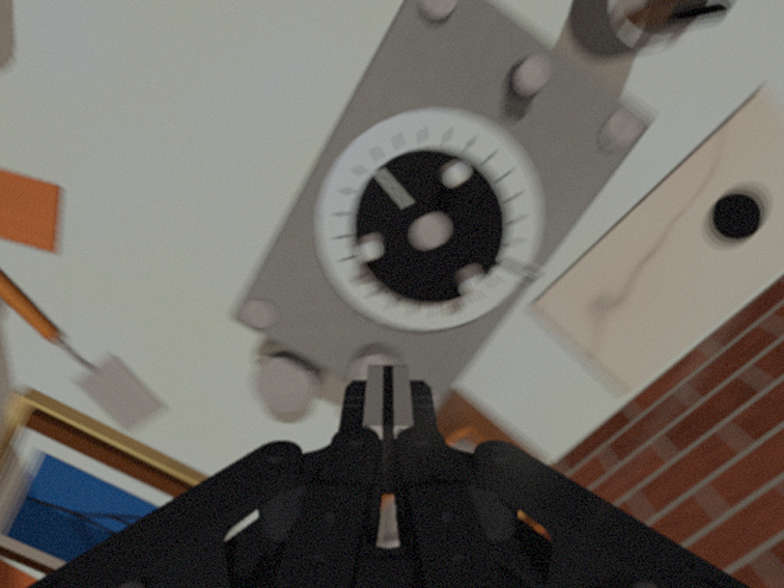

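```bash
python3 - <<'E'
from h import *
np.set_printoptions(precision=3,suppress=True)
cal=get_calibration("wrist"); im=read_camera("wrist"); np.save("cal1.npy",cal,allow_pickle=True)
save(cv2.resize(im[0:270,180:440],None,fx=2.2,fy=2.2,interpolation=cv2.INTER_CUBIC),"w2.png"); save(im,"w2raw.png")
for q,z in [("pin_top",.152),("target_line",.138)]:
    for d in models.spot_in(q,"wrist")[:3]: print(q,np.round(d["score"],2),np.round(d["centre"],1),onz(cal,d["centre"],z))
o=readout.get_obs();print(o["eef_pos"],yaw(o["tool_rot"]),np.abs(o["joint_vel"]).max())
E
```

```text
pin_top 0.69 [ 54.2 380.9] [0.573 0.072 0.152]
pin_top 0.32 [268.7  72.9] [ 0.479 -0.321  0.152]
target_line 0.62 [106.9 297.7] [ 0.549 -0.015  0.138]
[ 0.58  -0.081  0.342] 42.16389318760704 0.0068301348124991884
```

View pics/w2.png

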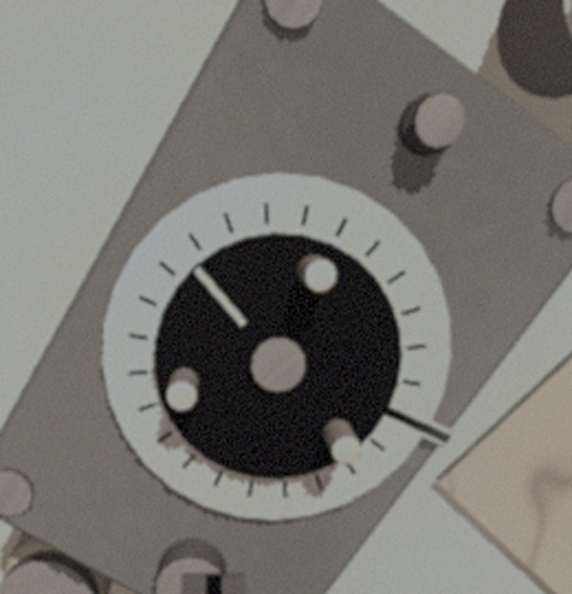

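```bash
python3 - <<'E'
from h import *
np.set_printoptions(precision=4,suppress=True)
cal=np.load("cal1.npy",allow_pickle=True).item()
P=lambda x,y,z:onz(cal,((y+.5)/2.2-.5,180+(x+.5)/2.2-.5),z)[:2]
c=P(278,363,.152); print("nut",c); 
ring=(P(103,350,.138)+P(452,350,.138))/2, (P(278,173,.138)+P(278,521,.138))/2; print("ring",ring)
i0,i1,t0,t1=P(244,326,.146),P(198,268,.146),P(387,409,.138),P(450,439,.138)
a=lambda d:(np.hypot(*d),np.degrees(np.arctan2(d[1],d[0])))
for n,p in [("i0",i0),("i1",i1),("t0",t0),("t1",t1),("s2",P(321,273,.176)),("s0",P(182,396,.176)),("s1",P(346,449,.176)),("pin",P(439,121,.152))]: print(n,p,a(p-c))
print("line dirs",a(i1-i0),a(t1-t0))
o=readout.get_obs(); c=np.array(c)
for ph in (142,):
  p=[*(c+.046*np.array([np.cos(np.radians(ph)),np.sin(np.radians(ph))])),.25]; print(p,todelta(o,p,ph-90))
E
```

```text
nut [ 0.5939 -0.0507]
ring (array([ 0.5921, -0.0475]), array([ 0.5958, -0.051 ]))
i0 [ 0.5709 -0.0493] (np.float64(0.02306444400886836), np.float64(176.5412470236316))
i1 [ 0.537  -0.0441] (np.float64(0.05735920273984216), np.float64(173.4109267981702))
t0 [ 0.6536 -0.032 ] (np.float64(0.06248801754411092), np.float64(17.456181253138435))
t1 [ 0.6888 -0.0212] (np.float64(0.09935884494182039), np.float64(17.262956333939176))
s2 [ 0.5758 -0.0084] (np.float64(0.04601487040347652), np.float64(113.23295632557658))
s0 [ 0.5677 -0.0882] (np.float64(0.0457486388517744), np.float64(-124.99980946245748))
s1 [ 0.6398 -0.0563] (np.float64(0.0462143981701984), np.float64(-6.916425474523258))
pin [0.5722 0.0711] (np.float64(0.1237248287656687), np.float64(100.12436377118834))
line dirs (np.float64(0.03435226942318314), np.float64(171.30977420306914)) (np.float64(0.03687178495629514), np.float64(16.935489545893038))
[np.float64(0.5576913798122143), np.float64(-0.02238332936279824), 0.25] (array([ 2.34, -5.83,  9.22]), np.float64(-9.8))
```

```bash
cat >> h.py <<'E'
C=np.array([.594,-.0505])
def orb(o,ph,z=.176,r=.046,dpsi=-90):
    a=np.radians(ph); return todelta(o,[*(C+r*np.array([np.cos(a),np.sin(a)])),z],ph+dpsi)
E
python3 - <<'E'
from h import *
o=readout.get_obs(); print(orb(o,150,.23),orb(o,150))
E
```

```text
(array([ 1.73, -5.69, 11.22]), np.float64(-17.8)) (array([ 1.74, -5.69, 16.62]), np.float64(-17.8))
```

Emit:
carry_out --deltas '[[[0.9,-2.9,4],-9],[[1.7,-5.7,8],-17.8],[[1.7,-5.7,11],-17.8],[[1.7,-5.7,11.2],-17.8],[[1.7,-5.7,13],-17.8],[[1.7,-5.7,15],-17.8],[[1.7,-5.7,16.6],-17.8],[[1.7,-5.7,16.6],-17.8]]'

```text
t: 3.6
eef_pos: [0.5533, -0.028, 0.1752]
tool_rot: [-0.0, 0.866, 0.5, -0.001]
contact_force: [-0.0, 0.8, -0.8]
gripper_width: -0.002
```

```bash
python3 - <<'E'
from h import *
o=readout.get_obs(); print(o["t"],o["eef_pos"],yaw(o["tool_rot"]),o["q"],o["contact_force"])
for ph in range(146,75,-6): print(ph,*orb(o,ph))
E
```

```text
3.6 [ 0.55329039 -0.0280401   0.17517588] 59.9358020615831 [ 0.42114568  0.38973874 -0.60453983  1.8563982   0.26366028  0.97815345
  0.74842309] [-0.01026641  0.79207115 -0.81920995]
146 [ 0.41  0.06 -0.08] 3.9
140 [ 0.89  0.12 -0.08] 9.9
134 [ 1.36  0.23 -0.09] 15.9
128 [ 1.81  0.38 -0.09] 21.9
122 [ 2.25  0.58 -0.09] 27.9
116 [ 2.66  0.83 -0.09] 33.9
110 [ 3.05  1.12 -0.09] 39.9
104 [ 3.4   1.45 -0.09] 45.9
98 [ 3.72  1.81 -0.09] 51.9
92 [ 3.99  2.21 -0.09] 57.9
86 [ 4.23  2.63 -0.09] 63.9
80 [ 4.42  3.07 -0.1 ] 69.9
```

Emit:
carry_out --deltas '[[[0.4,0.05,0],4],[[0.9,0.1,0],10],[[1.35,0.25,0],16],[[1.8,0.4,0],22],[[2.25,0.6,0],28],[[2.65,0.85,0],34],[[3.05,1.1,0],40],[[3.4,1.45,0],46],[[3.7,1.8,0],52],[[4.0,2.2,0],58]]'

```text
t: 4.85
eef_pos: [0.5933, -0.0043, 0.1761]
tool_rot: [0.0, 1.0, 0.015, -0.0]
contact_force: [-0.1, -0.7, 0.8]
gripper_width: -0.001
```

```bash
python3 - <<'E'
from h import *
o=readout.get_obs(); print(o["t"],o["eef_pos"],yaw(o["tool_rot"]),o["q"],o["contact_force"])
d=o["eef_pos"][:2]-C; print(np.hypot(*d),np.degrees(np.arctan2(d[1],d[0])))
for ph in range(86,15,-6): print(ph,*orb(o,ph))
cal=get_calibration("scene"); im=read_camera("scene")
a=cv2.resize(im[165:285,240:360],None,fx=4,fy=4,interpolation=cv2.INTER_CUBIC); save(a,"s3.png")
E
```

```text
4.85 [ 0.59327351 -0.00433023  0.1761444 ] 1.734658305850199 [ 0.20235485  0.41429362 -0.38814099  1.77648849  0.1840641   0.98708379
 -0.22786854] [-0.08931014 -0.65117956  0.76224274]
0.046175481710502744 90.90149143231646
86 [0.39 0.04 0.01] 5.7
80 [0.87 0.11 0.01] 11.7
74 [1.33 0.24 0.01] 17.7
68 [1.78 0.41 0.01] 23.7
62 [2.21 0.62 0.01] 29.7
56 [2.62 0.88 0.01] 35.7
50 [3.   1.18 0.01] 41.7
44 [3.34 1.52 0.01] 47.7
38 [3.64 1.9  0.01] 53.7
32 [3.91 2.3  0.01] 59.7
26 [4.13 2.73 0.01] 65.7
20 [4.3  3.18 0.01] 71.7
```

View pics/s3.png

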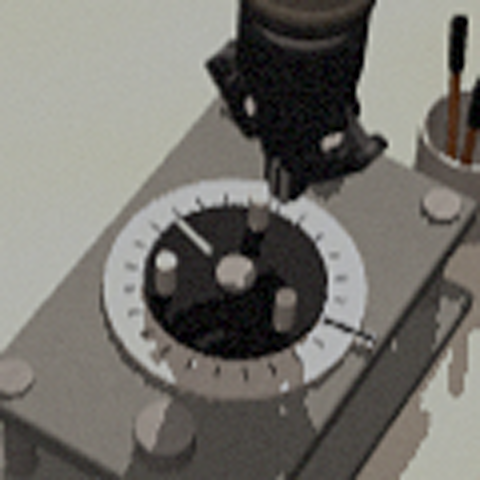

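```bash
python3 - <<'E'
from h import *
o=readout.get_obs(); cal=get_calibration("scene")
for z in (.146,.159,.176): print(z,(proj(cal,[*o["eef_pos"][:2],z])-[165,240])*4)
E
```

```text
0.146 [232.72585069 282.59085382]
0.159 [221.05875588 283.72667262]
0.176 [205.50543359 285.2408247 ]
```

```bash
python3 - <<'E'
from h import *
o=readout.get_obs(); cal=get_calibration("wrist"); print(o["eef_pos"])
for dz in (-.02,-.017,-.01,0,.01,.017,.02): print(dz,proj(cal,o["eef_pos"]+[0,0,dz])*1.4)
im=read_camera("wrist"); save(im,"w4.png")
s=read_camera("scene")[180:240,270:350]; 
save(np.hstack([cv2.resize(im,(400,300)),cv2.resize(s,(400,300),interpolation=cv2.INTER_CUBIC)]),"v4.png")
E
```

```text
[ 0.59391256 -0.004107    0.17620851]
-0.02 [344.95396622 385.88717429]
-0.017 [348.12938959 385.86846713]
-0.01 [355.91748857 385.82258563]
0 [368.06235309 385.7510374 ]
0.01 [381.59037064 385.6713407 ]
0.017 [392.01474347 385.60992829]
0.02 [396.75209533 385.58201945]
```

View pics/v4.png

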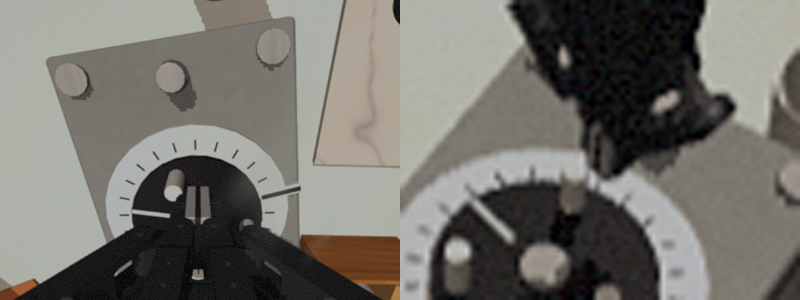

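```bash
python3 - <<'E'
from h import *
np.set_printoptions(precision=4,suppress=True)
o=readout.get_obs(); cal=get_calibration("wrist"); 
for dz in (0,.01,.015,.02): print(dz,proj(cal,todelta and o["eef_pos"]+[0.0,.011,dz]))
for ph in (100,110,120,130,140,150): print(ph,*orb(o,ph,.181))
print(orb(o,150,.166))
E
```

```text
0 [243.5978 276.2359]
0.01 [252.3546 276.1976]
0.015 [257.1265 276.1767]
0.02 [262.1933 276.1546]
100 [-0.7   0.07 -0.52] -8.0
110 [-1.48  0.25 -0.51] -18.0
120 [-2.22  0.56 -0.51] -28.0
130 [-2.9   1.   -0.51] -38.0
140 [-3.48  1.55 -0.51] -48.0
150 [-3.97  2.19 -0.51] -58.0
(array([-3.96,  2.19,  0.99]), np.float64(-58.0))
```

Emit:
carry_out --deltas '[[[-0.7,0.1,-0.5],-8],[[-1.5,0.25,-0.5],-18],[[-2.2,0.55,-0.5],-28],[[-2.9,1.0,-0.5],-38],[[-3.5,1.55,-0.5],-48],[[-4.0,2.2,-0.5],-58],[[-4.0,2.2,0.3],-58],[[-4.0,2.2,1.0],-58],[[-4.0,2.2,1.0],-58]]'

```text
t: 6.12
eef_pos: [0.5534, -0.0273, 0.1651]
tool_rot: [-0.0, 0.866, 0.5, -0.001]
contact_force: [-0.1, -0.4, -0.2]
gripper_width: -0.001
```

Emit:
carry_out --deltas '[[[0,0,0.2],0],[[0,0,0.4],0],[[0,0,0.4],0]]'

```text
t: 6.5
eef_pos: [0.5534, -0.0272, 0.161]
tool_rot: [-0.0, 0.866, 0.5, -0.001]
contact_force: [-0.2, 0.1, 0.8]
gripper_width: -0.003
```

```bash
python3 - <<'E'
from h import *
o=readout.get_obs(); print(o["t"],o["eef_pos"],yaw(o["tool_rot"]),o["contact_force"])
cal=get_calibration("side"); im=read_camera("side"); p=proj(cal,o["eef_pos"]);print(p)
print([proj(cal,[*o["eef_pos"][:2],z]) for z in (.146,.16,.18)])
r0,c0=165,260
s=read_camera("scene")[180:240,270:350]
save(np.hstack([cv2.resize(im[r0:r0+60,c0:c0+80],(400,300),interpolation=cv2.INTER_CUBIC),cv2.resize(s,(400,300),interpolation=cv2.INTER_CUBIC)]),"v5.png")
E
```

```text
6.5 [ 0.55335496 -0.02719389  0.16096835] 59.99226614284465 [-0.18259965  0.1011471   0.82304786]
[194.73400826 288.23812829]
[array([198.68114298, 288.12360697]), array([194.99060153, 288.23068355]), array([189.65578444, 288.3854668 ])]
```

View pics/v5.png

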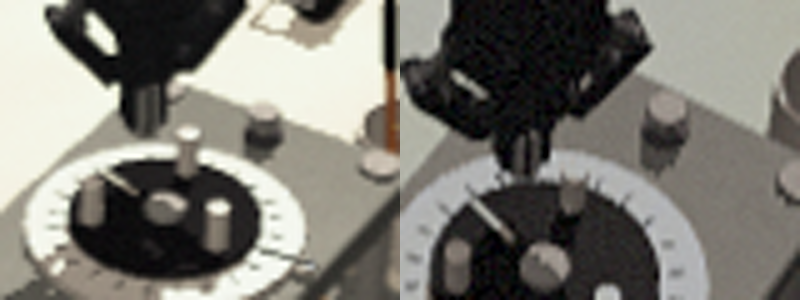

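Emit:
carry_out --deltas '[[[0,0,0.3],0],[[0,0,0.7],0],[[0,0,1.0],0],[[0,0,1.0],0]]'

```text
t: 7.1
eef_pos: [0.5532, -0.0273, 0.1507]
tool_rot: [-0.001, 0.866, 0.5, -0.001]
contact_force: [0.4, 0.1, 0.2]
gripper_width: 0.002
```

Emit:
carry_out --deltas '[[[0,0,0.2],0],[[0,0,0.4],0],[[0,0,0.4],0]]'

```text
t: 7.48
eef_pos: [0.553, -0.0273, 0.1466]
tool_rot: [-0.001, 0.866, 0.5, -0.001]
contact_force: [-0.2, 0.2, 0.3]
gripper_width: -0.002
```

```bash
python3 - <<'E'
from h import *
o=readout.get_obs(); print(o["t"],o["eef_pos"],yaw(o["tool_rot"]),o["contact_force"])
for ph in range(146,85,-6): print(ph,*orb(o,ph,.147))
im=read_camera("side");im=im[165:225,260:340]
save(cv2.resize(im,(480,360),interpolation=cv2.INTER_CUBIC),"v6.png")
E
```

```text
7.475 [ 0.5530391  -0.02728598  0.14657194] 59.99189393062881 [-0.22717685  0.2440338   0.31676554]
146 [ 0.36  0.12 -0.04] 4.0
140 [ 0.84  0.18 -0.04] 10.0
134 [ 1.31  0.29 -0.05] 16.0
128 [ 1.76  0.44 -0.05] 22.0
122 [ 2.2   0.65 -0.05] 28.0
116 [ 2.61  0.89 -0.05] 34.0
110 [ 2.99  1.18 -0.05] 40.0
104 [ 3.35  1.51 -0.05] 46.0
98 [ 3.66  1.88 -0.05] 52.0
92 [ 3.94  2.27 -0.06] 58.0
86 [ 4.17  2.69 -0.06] 64.0
```

View pics/v6.png

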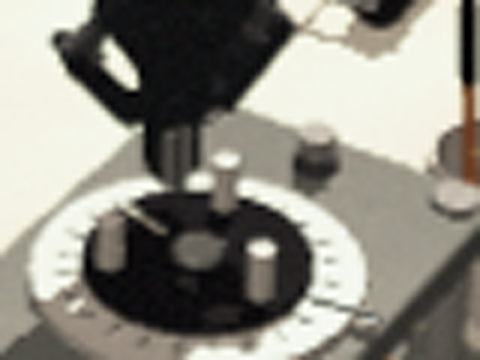

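Emit:
carry_out --deltas '[[[0.4,0.1,0],4],[[0.85,0.2,0],10],[[1.3,0.3,0],16],[[1.75,0.45,0],22],[[2.2,0.65,0],28],[[2.6,0.9,0],34],[[3.0,1.2,0],40],[[3.35,1.5,0],46],[[3.65,1.9,0],52],[[3.95,2.25,0],58]]'

```text
t: 8.78
eef_pos: [0.5917, -0.0044, 0.1464]
tool_rot: [0.0, 1.0, 0.016, -0.002]
contact_force: [-2.2, -1.0, 1.0]
gripper_width: -0.002
```

```bash
python3 - <<'E'
from h import *
o=readout.get_obs(); print(o["t"],o["eef_pos"],yaw(o["tool_rot"]),o["contact_force"])
for ph in range(86,25,-6): print(ph,*orb(o,ph,.147))
read_camera("scene")
im=read_camera("scene")[165:285,240:360]
save(cv2.resize(im,None,fx=4,fy=4,interpolation=cv2.INTER_CUBIC),"v7.png")
E
```

```text
8.775 [ 0.59168337 -0.00435524  0.14644395] 1.796729287611211 [-2.20297239 -1.00721272  1.04672277]
86 [ 0.55  0.04 -0.06] 5.8
80 [ 1.03  0.12 -0.06] 11.8
74 [ 1.49  0.24 -0.06] 17.8
68 [ 1.94  0.41 -0.06] 23.8
62 [ 2.37  0.63 -0.07] 29.8
56 [ 2.78  0.89 -0.07] 35.8
50 [ 3.15  1.19 -0.07] 41.8
44 [ 3.49  1.53 -0.07] 47.8
38 [ 3.8   1.9  -0.07] 53.8
32 [ 4.06  2.31 -0.07] 59.8
26 [ 4.28  2.73 -0.08] 65.8
```

View pics/v7.png

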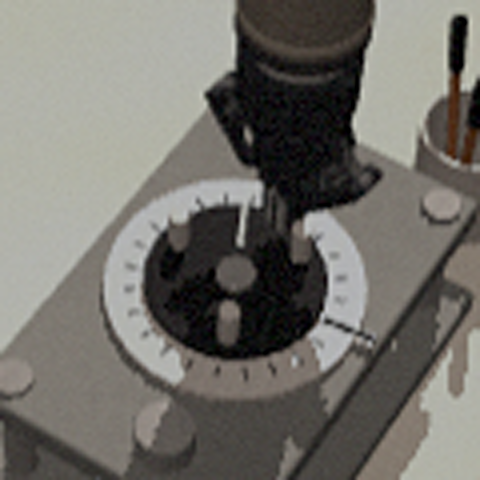

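Emit:
carry_out --deltas '[[[0.55,0.05,0],6],[[1.0,0.1,0],12],[[1.5,0.25,0],18],[[1.95,0.4,0],24],[[2.35,0.65,0],30],[[2.8,0.9,0],36],[[3.15,1.2,0],42],[[3.5,1.55,0],48],[[3.8,1.9,0],54],[[4.05,2.3,0],60]]'

```text
t: 10.12
eef_pos: [0.6333, -0.0248, 0.1464]
tool_rot: [0.001, 0.874, -0.485, -0.002]
contact_force: [0.1, 2.7, 1.6]
gripper_width: 0.005
```

```bash
cat >> h.py <<'E'
def idx(im,cal):
    """dial angle from the bright line: sample along radius 26-56 mm at z=.146 for each angle"""
    A=np.arange(0,360,.5); R=np.arange(.026,.056,.002); best=[]
    g=im.astype(float).min(2)
    for a in np.radians(A):
        p=np.array([proj(cal,[C[0]+r*np.cos(a),C[1]+r*np.sin(a),.146]) for r in R]).astype(np.float32)
        v=cv2.remap(g.astype(np.float32),p[:,1:2],p[:,:1],cv2.INTER_LINEAR); best.append(np.percentile(v,20))
    b=np.array(best); k=np.argsort(-b)[:6]; return [(float(A[i]),round(float(b[i]),0)) for i in k]
E
python3 - <<'E'
from h import *
o=readout.get_obs(); print(o["t"],o["eef_pos"],yaw(o["tool_rot"]),o["contact_force"],o["q"][6])
for ph in range(29,-25,-3): print(ph,*orb(o,ph,.147))
w=np.load("cal1.npy",allow_pickle=True).item(); print("ref 173.5:",idx(cv2.imread("pics/w2raw.png"),w))
for c in ("scene","side"): read_camera(c); print(c,idx(read_camera(c),get_calibration(c)))
E
```

```text
10.125 [ 0.63332565 -0.02482645  0.1464215 ] -58.035782450381994 [0.08306062 2.67148993 1.59017941] -1.1261864380825
29 [ 0.33  0.1  -0.06] 3.0
26 [ 0.57  0.12 -0.06] 6.0
23 [ 0.81  0.15 -0.06] 9.0
20 [ 1.05  0.2  -0.06] 12.0
17 [ 1.28  0.25 -0.06] 15.0
14 [ 1.51  0.32 -0.06] 18.0
11 [ 1.74  0.4  -0.06] 21.0
8 [ 1.96  0.49 -0.06] 24.0
5 [ 2.18  0.6  -0.06] 27.0
2 [ 2.39  0.71 -0.06] 30.0
-1 [ 2.6   0.84 -0.06] 33.0
-4 [ 2.8   0.97 -0.06] 36.0
-7 [ 2.99  1.12 -0.06] 39.0
-10 [ 3.17  1.28 -0.06] 42.0
-13 [ 3.35  1.44 -0.06] 45.0
-16 [ 3.51  1.62 -0.06] 48.0
-19 [ 3.67  1.8  -0.06] 51.0
-22 [ 3.82  1.99 -0.06] 54.0
ref 173.5: [(175.0, 154.0), (174.5, 153.0), (174.0, 150.0), (175.5, 149.0), (173.5, 142.0), (176.0, 136.0)]
scene [(74.0, 41.0), (74.5, 41.0), (75.0, 40.0), (73.5, 40.0), (75.5, 40.0), (73.0, 39.0)]
side [(63.0, 75.0), (64.0, 74.0), (63.5, 74.0), (62.5, 72.0), (64.5, 72.0), (62.0, 72.0)]
```

Emit:
carry_out --deltas '[[[0.4,0.1,0],4],[[0.8,0.15,0],9],[[1.15,0.2,0],13.5],[[1.5,0.3,0],18],[[1.85,0.45,0],22.5],[[2.2,0.6,0],27],[[2.5,0.8,0],31.5],[[2.8,0.97,0],36],[[3.05,1.15,0],39.5],[[3.05,1.15,0],39.5]]'

```text
t: 11.58
eef_pos: [0.6403, -0.0572, 0.1465]
tool_rot: [-0.001, -0.662, 0.75, 0.001]
contact_force: [0.7, 1.3, 0.0]
gripper_width: -0.0
```

```bash
python3 - <<'E'
from h import *
o=readout.get_obs(); print(o["t"],o["eef_pos"],yaw(o["tool_rot"]),o["contact_force"])
d=o["eef_pos"][:2]-C; print(np.degrees(np.arctan2(d[1],d[0])))
read_camera("scene"); im=read_camera("scene"); cal=get_calibration("scene"); print(idx(im,cal))
s2=read_camera("side"); print(idx(s2,get_calibration("side")))
w=read_camera("wrist"); save(w,"w8raw.png"); np.save("cal8.npy",get_calibration("wrist"),allow_pickle=True); print(idx(w,get_calibration("wrist")))
save(np.hstack([cv2.resize(im[180:280,250:350],(400,400),interpolation=cv2.INTER_CUBIC),cv2.resize(w,(400,400))]),"v8.png")
for ph in range(-4,-24,-2): print(ph,*orb(o,ph,.147))
E
```

```text
11.575 [ 0.64026758 -0.05724618  0.14652822] -97.15939202961611 [0.71497033 1.34199854 0.02292953]
-8.295724166088624
[(325.0, 73.0), (325.5, 73.0), (324.5, 73.0), (326.0, 73.0), (324.0, 73.0), (326.5, 72.0)]
[(325.0, 82.0), (324.5, 82.0), (325.5, 80.0), (324.0, 79.0), (326.0, 78.0), (323.5, 77.0)]
[(26.5, 146.0), (27.0, 140.0), (26.0, 138.0), (25.5, 124.0), (27.5, 118.0), (25.0, 105.0)]
-4 [-0.35  0.08 -0.05] -3.2
-6 [-0.19  0.08 -0.05] -1.2
-8 [-0.03  0.08 -0.05] 0.8
-10 [ 0.14  0.08 -0.05] 2.8
-12 [ 0.3   0.09 -0.05] 4.8
-14 [ 0.46  0.11 -0.05] 6.8
-16 [ 0.61  0.13 -0.05] 8.8
-18 [ 0.77  0.16 -0.05] 10.8
-20 [ 0.93  0.19 -0.05] 12.8
-22 [ 1.09  0.23 -0.05] 14.8
```

View pics/v8.png

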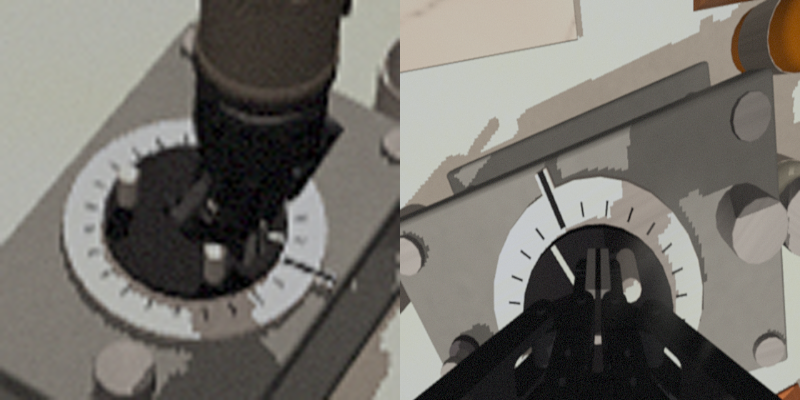

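```bash
cat >> h.py <<'E'
def prof(im,cal,r,z,lo,hi,dark=False):
    "angle of the line's centroid at radius r, searched between lo and hi"
    A=np.arange(lo,hi,.1); a=np.radians(A)
    p=np.array([proj(cal,[C[0]+r*np.cos(t),C[1]+r*np.sin(t),z]) for t in a]).astype(np.float32)
    v=cv2.remap(im.astype(np.float32).mean(2),p[:,1:2],p[:,:1],cv2.INTER_LINEAR)[:,0]
    if dark: v=-v
    v=v-np.median(v); v[v<.5*v.max()]=0; return round(float((A*v).sum()/v.sum()),2)
def gap(im,cal,i,t=17.2,rs=(.045,.050,.055)):
    I=[prof(im,cal,r,.146,i-8,i+8) for r in rs]; T=[prof(im,cal,r,.138,t-5,t+5,True) for r in (.064,.068,.072,.076,.080)]
    return I,T,round(np.mean(I)-np.mean(T),2)
E
python3 - <<'E'
from h import *
print(gap(cv2.imread("pics/w8raw.png"),np.load("cal8.npy",allow_pickle=True).item(),26.5))
print(gap(cv2.imread("pics/w2raw.png"),np.load("cal1.npy",allow_pickle=True).item(),174))
E
```

```text
([25.21, 25.41, 25.58], [16.28, 16.44, 16.51, 16.51, 16.59], np.float64(8.93))
([174.91, 174.44, 174.57], [16.56, 16.74, 16.75, 16.75, 16.75], np.float64(157.93))
```

Emit:
carry_out --deltas '[[[0.15,0.0,0],2],[[0.3,0.03,0],4],[[0.45,0.05,0],6],[[0.6,0.06,0],8],[[0.67,0.07,0],8.5],[[0.67,0.07,0],8.5]]'

```text
t: 12.52
eef_pos: [0.6386, -0.064, 0.1465]
tool_rot: [-0.001, -0.604, 0.797, 0.001]
contact_force: [1.4, 1.2, -0.1]
gripper_width: -0.003
```

```bash
cat >> h.py <<'E'
def gap2(im,cal,i,t=17.2):
    "fit angle = theta + k/r with one k (centre error) for both lines"
    ri=np.arange(.042,.0561,.002); rt=np.arange(.063,.086,.002)
    I=[prof(im,cal,r,.146,i-6,i+6) for r in ri]; T=[prof(im,cal,r,.138,t-5,t+5,True) for r in rt]
    A=np.r_[np.c_[np.ones(len(ri)),np.zeros(len(ri)),1/ri],np.c_[np.zeros(len(rt)),np.ones(len(rt)),1/rt]]
    y=np.r_[I,T]; s=np.linalg.lstsq(A,y,rcond=None)[0]; return s.round(3),round(s[0]-s[1],2),np.abs(A@s-y).max().round(2),np.mean(I)-np.mean(T)
E
python3 - <<'E'
from h import *
print(gap2(cv2.imread("pics/w8raw.png"),np.load("cal8.npy",allow_pickle=True).item(),25.5))
o=readout.get_obs(); print(o["t"],o["eef_pos"],o["contact_force"]); d=o["eef_pos"][:2]-C; print(np.degrees(np.arctan2(d[1],d[0])))
w=read_camera("wrist");w=read_camera("wrist"); cal=get_calibration("wrist"); save(w,"w9raw.png"); np.save("cal9.npy",cal,allow_pickle=True); print(gap2(w,cal,17),idx(w,cal)[:2])
E
```

```text
(array([27.05 , 17.604, -0.081]), np.float64(9.45), np.float64(0.05), np.float64(8.883750000000003))
12.525 [ 0.63858039 -0.06399065  0.14653801] [ 1.37549814  1.2088629  -0.07623493]
-16.836552511592163
(array([18.359, 17.598, -0.076]), np.float64(0.76), np.float64(0.03), np.float64(0.23333333333333073)) [(18.0, 149.0), (18.5, 141.0)]
```

Emit:
carry_out --deltas '[[[0.03,0,0],0.4],[[0.06,0.01,0],0.7],[[0.06,0.01,0],0.7]]'

```text
t: 13.0
eef_pos: [0.6383, -0.0645, 0.1466]
tool_rot: [-0.001, -0.599, 0.801, 0.001]
contact_force: [1.9, 1.4, 1.2]
gripper_width: -0.002
```

```bash
python3 - <<'E'
from h import *
o=readout.get_obs(); print(o["t"],o["eef_pos"],o["contact_force"]); 
w=read_camera("wrist");w=read_camera("wrist"); cal=get_calibration("wrist"); print(gap2(w,cal,17),idx(w,cal)[:2])
print(orb(o,-8,.147),orb(o,-8,.215))
E
```

```text
13.0 [ 0.63832718 -0.06453888  0.14655141] [1.89504435 1.42603384 1.17750532]
(array([17.695, 17.533, -0.072]), np.float64(0.16), np.float64(0.08), np.float64(-0.34041666666666615)) [(17.5, 147.0), (17.0, 142.0)]
(array([-0.77,  0.1 , -0.05]), np.float64(-8.4)) (array([-0.76,  0.12, -6.85]), np.float64(-8.4))
```

Emit:
carry_out --deltas '[[[-0.4,0.05,0],-4],[[-0.76,0.1,0],-8],[[-0.76,0.1,-3],-8],[[-0.76,0.1,-7],-8],[[-0.76,0.1,-12],-8],[[-0.76,0.1,-12],-8],[[-0.76,0.1,-12],-8],[[-0.76,0.1,-12],-8]]'

```text
t: 14.1
eef_pos: [0.6388, -0.057, 0.2648]
tool_rot: [-0.003, -0.653, 0.757, 0.002]
contact_force: [-0.7, -0.2, -0.2]
gripper_width: -0.004
```

```bash
python3 - <<'E'
from h import *
o=readout.get_obs(); print(o["t"],o["eef_pos"],o["contact_force"],yaw(o["tool_rot"])); 
w=read_camera("wrist");cal=get_calibration("wrist"); print(gap2(w,cal,17),idx(w,cal)[:2])
save(w,"w10raw.png"); save(cv2.resize(w,None,fx=1.4,fy=1.4,interpolation=cv2.INTER_CUBIC),"w10.png")
print("nut px",proj(cal,[*C,.152]))
# pin: over it, yaw -40
print(todelta(o,(.5722,.0713,.22),-40))
E
```

```text
14.1 [ 0.63879022 -0.0570234   0.26480951] [-0.72071509 -0.19725006 -0.22922832] -98.41249843493102
(array([17.852, 17.7  , -0.084]), np.float64(0.15), np.float64(0.12), np.float64(-0.4295833333333299)) [(16.0, 173.0), (15.5, 173.0)]
nut px [247.75540562 276.52815001]
(array([-11.73,   8.44,   4.52]), np.float64(-58.4))
```

View pics/w10.png

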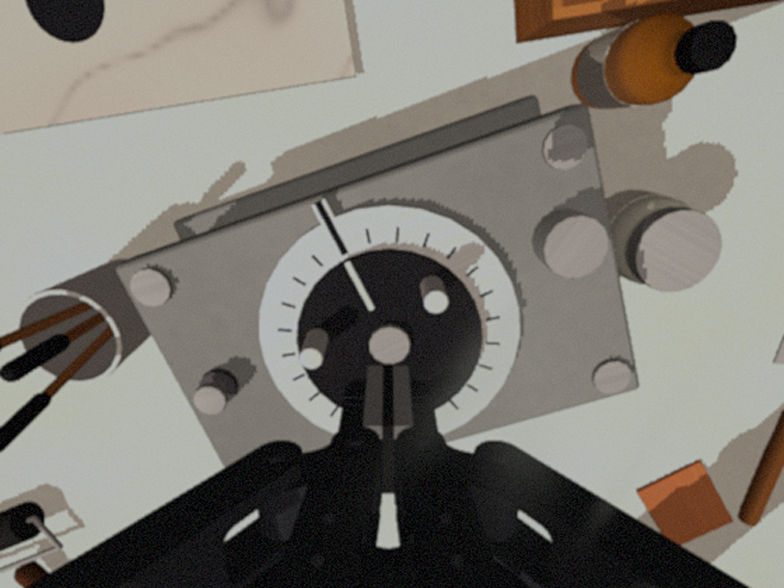

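```bash
python3 - <<'E'
from h import *
o=readout.get_obs(); cal=get_calibration("wrist")
print(onz(cal,(400/1.4,210/1.4),.152), onz(cal,(345/1.4,389/1.4),.152)); print(models.spot_in("pin_top","wrist")[:2])
print(todelta(o,(.572,.071,.21),10))
E
```

```text
[0.57274303 0.07021133 0.152     ] [ 0.59510711 -0.05184533  0.152     ]
[{'centre': [282.8, 151.5], 'score': 0.88}, {'centre': [232.5, 275.0], 'score': 0.17}]
(array([-11.69,   8.46,   5.52]), np.float64(-108.4))
```

Emit:
carry_out --deltas '[[[-2,1.5,0],-10],[[-4,3,0],-20],[[-6,4.3,0],-30],[[-8,5.7,0],-40],[[-10,7.2,0],-50],[[-11.7,8.4,1],-60],[[-11.7,8.4,2],-70],[[-11.7,8.4,3],-80],[[-11.7,8.4,4],-90],[[-11.7,8.4,5],-100]]'

```text
t: 15.45
eef_pos: [0.5724, 0.0709, 0.2143]
tool_rot: [0.0, 1.0, 0.017, -0.004]
contact_force: [-0.2, 0.8, 0.1]
gripper_width: 0.001
```

```bash
python3 - <<'E'
from h import *
o=readout.get_obs(); print(o["t"],o["eef_pos"],o["contact_force"],yaw(o["tool_rot"]),o["q"]); 
print(todelta(o,(.572,.0705,.15),10))
E
```

```text
15.45 [0.57240376 0.07092835 0.21433729] [-0.2451162   0.80850763  0.11823354] 1.925653176702977 [ 0.00287248  0.34046911 -0.29335837  1.77689225  0.11037458  1.04756148
 -0.29691945]
(array([0.  , 0.04, 6.43]), np.float64(-8.1))
```

Emit:
carry_out --deltas '[[[0,0,2],-8],[[0,0,4],-8],[[0,0,5.5],-8],[[0,0,6.4],-8],[[0,0,6.4],-8]]'

```text
t: 16.08
eef_pos: [0.5716, 0.0708, 0.1498]
tool_rot: [0.0, 0.996, 0.086, -0.004]
contact_force: [0.1, 0.2, 0.5]
gripper_width: -0.001
```

Emit:
carry_out --deltas '[[[0,0,0.3],0],[[0,0,0.6],0],[[0,0,0.8],0],[[0,0,0.8],0]]'

```text
t: 16.58
eef_pos: [0.5715, 0.0708, 0.1418]
tool_rot: [0.0, 0.996, 0.086, -0.004]
contact_force: [-0.1, 0.7, -0.3]
gripper_width: 0.005
```

Emit:
carry_out --deltas '[[[0,0,0.2],0],[[0,0,0.4],0],[[0,0,0.5],0],[[0,0,0.5],0]]'

```text
t: 17.08
eef_pos: [0.5716, 0.0708, 0.1371]
tool_rot: [0.0, 0.996, 0.086, -0.004]
contact_force: [-1.2, -0.1, 4.2]
gripper_width: 0.0
```

Emit:
carry_out --deltas '[[[0,0,0.2],0],[[0,0,0.4],0],[[0,0,0.6],0],[[0,0,0.6],0]]'

```text
t: 17.58
eef_pos: [0.5716, 0.0708, 0.1313]
tool_rot: [0.0, 0.996, 0.086, -0.004]
contact_force: [-1.3, -0.4, 4.3]
gripper_width: -0.0
```

Emit:
carry_out --deltas '[[[0,0,0.1],0],[[0,0,0.2],0],[[0,0,0.2],0]]'

```text
t: 17.95
eef_pos: [0.5716, 0.0708, 0.1295]
tool_rot: [0.0, 0.996, 0.086, -0.004]
contact_force: [-0.8, -1.2, 4.8]
gripper_width: 0.006
```

Emit:
carry_out --deltas '[[[0,0,0.1],0],[[0,0,0.2],0],[[0,0,0.2],0]]'

```text
t: 18.32
eef_pos: [0.5716, 0.0708, 0.1277]
tool_rot: [0.0, 0.996, 0.086, -0.004]
contact_force: [-2.5, -0.1, 4.8]
gripper_width: -0.001
```

Emit:
carry_out --deltas '[[[0,0,0.1],0],[[0,0,0.15],0],[[0,0,0.15],0]]'

```text
t: 18.7
eef_pos: [0.5717, 0.0708, 0.1276]
tool_rot: [0.0, 0.996, 0.086, -0.004]
contact_force: [-5.7, -1.7, 14.6]
gripper_width: 0.002
```

Emit:
carry_out --deltas '[[[0,0,-0.5],0],[[0,0,-3],0],[[0,0,-8],0],[[0,0,-13],0],[[0,6,-15],0],[[2,14,-17],0],[[3,18,-18],0],[[3,18,-18],0],[[3,18,-18],0],[[3,18,-18],0]]'

```text
t: 19.95
eef_pos: [0.6331, -0.099, 0.307]
tool_rot: [-0.0, 0.996, 0.088, -0.004]
contact_force: [-0.3, -0.1, -0.0]
gripper_width: 0.0
```

```bash
python3 - <<'E'
from h import *
read_camera("wrist");o=readout.get_obs(); print(o["t"],o["eef_pos"],o["contact_force"]); 
w=read_camera("wrist");cal=get_calibration("wrist"); print(gap2(w,cal,17),idx(w,cal)[:2])
s=read_camera("scene"); print(models.spot_in("pin_top","wrist")[:1],proj(cal,(.572,.0705,.142)),proj(cal,(.572,.0705,.152)))
sc=get_calibration("scene"); print(gap2(s,sc,17), gap2(read_camera("side"),get_calibration("side"),17))
save(np.hstack([cv2.resize(w[:,60:480],(440,440)),cv2.resize(s[150:270,250:350],(360,440),interpolation=cv2.INTER_CUBIC)]),"v11.png")
E
```

```text
20.0 [ 0.63315464 -0.099044    0.30710788] [-0.65446718  0.28399314  0.36221492]
(array([17.553, 17.548, -0.085]), np.float64(0.0), np.float64(0.06), np.float64(-0.5883333333333347)) [(15.5, 163.0), (16.0, 161.0)]
[{'centre': [121.6, 243.6], 'score': 0.68}] [-29.26024129 240.19842765] [-33.63863052 238.80174786]
(array([18.911, 18.266, -0.083]), np.float64(0.65), np.float64(0.32), np.float64(0.07083333333333641)) (array([18.043, 17.989, -0.072]), np.float64(0.05), np.float64(1.38), np.float64(-0.44374999999999787))
```

View pics/v11.png

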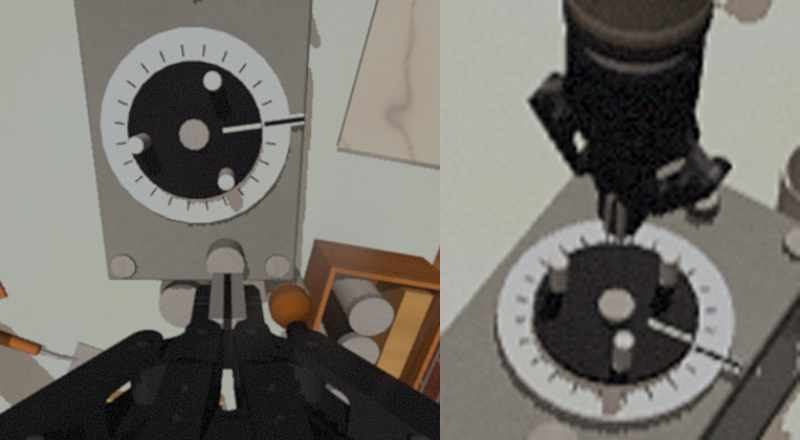

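```bash
python3 - <<'E'
from h import *
a=cv2.imread("pics/side0.png")[:,:,::-1][165:225,270:350]; b=read_camera("side")[165:225,270:350]
save(np.hstack([cv2.resize(x,(400,300),interpolation=cv2.INTER_CUBIC) for x in (a,b)]),"v12.png")
E
python3 -c "
from station import bot;print(bot.hand_in())"
```

```text
the job is handed in; nothing more can be done
None
```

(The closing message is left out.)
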